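Turn the strip-down row round for refitting

ROBOT

A 6-joint arm with a two-finger parallel gripper is mounted at the origin on the work surface; the furniture and walls round the work are solid. World frame = base frame: x ahead of the robot, y to its left, z up, the work surface at z = 0. Lengths are in m, angles in rad, forces in N, time in s.
With the tool pointing down it reaches from about 0.35 to 0.725 m from the base axis. Payload 6 kg.
Tool frame: the origin (TCP) lies at the very end of the fingers, on their centre line; the grasp point (between the pads) lies 19 mm behind it; z points along the fingers, y is the line along which they close (so a half turn about z gives the same grasp; the last joint's range is limited). The gripper opens to 85 mm and grips with 20 to 120 N. Pads are 22 mm wide; open, the fingers measure 114 mm over their backs; the gripper's body (76 mm by 85 mm) begins 54 mm behind the grasp point. The pads swing forward as they close: fully open they stand 13 mm farther back than shut.
Start: joints at [-0.982, 0.04, 0.085, 0, -1.615, -0.334], TCP at [0.151, -0.581, 0.231] pointing down, gripper open.
Joint ranges: [-2.56, 2.56], [-1.29, 2.01], [-1.08, 1.49], [-3.29, 1.98], [-2.81, -0.18], [-2.99, 2.99]. Speed limits (rad/s): [2.57, 2.57, 3.01, 3.14, 3.14, 3.14].

INTERFACE

Orientations are given as a unit quaternion [w, x, y, z].
In Python, from bench import ctrl gives the robot as it stands.
- The arm moves only by the tool servo_tool, never from a script. Its argument "targets" is a list of rows, each a list of 5 numbers: the opening, from 0 (shut) to 1 (fully open), then the shift along the world's x, y, z in cm, then the turn about the world's z in rad. A call has 1 to 8 rows; each row shifts and turns the commanded pose from where the row before left it; what a row does not reach is not made up. A row lasts 1/8 s, in which the tool goes at most 62.5 mm and 10.7 degrees, less where a joint would pass 70% of its speed; a pose out of reach is approached as far as the arm can. A call with a gripper value outside its range is refused whole. The fingers move at their own pace and stop on an object; "force" is the grip in N (left out, the last holds). Time passes only in rows, so rows that do not move let the fingers close. It gives the time, the measured TCP pose, the force, the opening and the grip force at its end, in the units of the state.
- ctrl.get_state(): the state, without advancing time (a new reading comes with each control period).
- ctrl.grab_frame(name): name is "scene" or "top" or "wrist"; returns (picture, depth): 384x512x3 uint8, red, green, blue; 384x512 float32, m along the optical axis (not along the pixel's ray), 0 where there is no reading.
- ctrl.get_calibration(name): a dict with "vertical_fov" (degrees; the focal length in pixels is half the picture's height over the tangent of half this angle, whatever the lens; pixels are square), "cx", "cy" (the principal point, pixels), "R" (3x3) and "t" (3): a world point X has camera coordinates R X + t. Camera axes: x right, y down, z forward; pixel columns grow to the right and rows downward; lengths in m; the calibration is good to about 2 mm. A picture is of the moment at which its call begins: read the wrist's pose just before it. get_calibration takes no time and is no camera call; for the wrist camera it gives the pose at the moment of the call.
- ctrl.hand_in(): hands the job in; it is judged then, once.
The state is a dict: "time_s": time; "qpos": joint angles; "dq": joint speeds; "joint_torque": joint torques, N m; "tool_pos": TCP position; "tcp_rot": TCP orientation; "ft_force": force on the tool from outside, world axes, zero at the start; "ft_torque": the same for the moment, N m; "finger_gap": finger opening in m; "grip_force": force on a finger pad.
Only numpy, scipy, OpenCV 4.12 (cv2) and the standard library are available. Lean on these libraries where they do the work, as an engineer would, in place of code of your own. Each camera call takes 0.05 s, during which the arm holds its last target. There are 200 camera calls.

TASK

The four parts of a stripped-down computer lie in the full rack in the order they came out. Move them one by one to the empty rack in reverse order, so that, seen from the robot, the part at the left end of the full rack ends at the right end of the other, and so on. Lay each part flat, the same way up as now, in the middle of the black pad in its slot, and let go.

Things in the scene. Friction and masses are not known exactly. Their poses are not given: they have to be found in the camera images.
- full_rack: Fixed aluminium parts rack, full at the start. Base 60 x 272 x 4 mm; on it a bar 34 mm wide, top at z 14 mm, with dividers (3 mm thick, top at 23 mm) making a row of 4 slots, 64 mm apart, 61 mm clear, open at front and back. Origin: underside centre. y: along the row to the robot's left, x: away from it. Slots at y +96, +32, -32, -96 mm. Nearer or farther than the other by chance.
- empty_rack: Fixed aluminium parts rack, empty at the start. Base 60 x 272 x 4 mm; on it a bar 34 mm wide, top at z 14 mm, with dividers (3 mm thick, top at 23 mm) making a row of 4 slots, 64 mm apart, 61 mm clear, open at front and back. Origin: underside centre. y: along the row to the robot's left, x: away from it. Slots at y +96, +32, -32, -96 mm. Black pad 30 x 50 mm, top 17 mm, in each slot.
- heatsink (a point): pale aluminium heatsink with upright fins, 40 x 40 x 24 mm, about 0.12 kg. The point is its centre, 12 mm above its underside. Its x axis is across the rack at the start (the way to grip it, over the open front and back of the slot), y along the row, z up
- fan (a point): small square black cooling fan with a round grey rotor, 40 x 40 x 20 mm, about 0.04 kg. The point is its centre, 10 mm above its underside. Its x axis is across the rack at the start (the way to grip it, over the open front and back of the slot), y along the row, z up
- chip (a point): processor with a square metal cap, in a thin black square carrier, carrier 44 (x) x 46 (y) x 6 mm, the cap (26 x 26 mm) stands 3 mm above it, light; it overhangs the rack's bar by 5 mm at front and back, so fingertips can go lower than its underside there. The point is its centre, 3 mm above its underside. Its x axis is across the rack at the start (the way to grip it, over the open front and back of the slot), y along the row, z up
- usb (a point): small red memory stick with a metal plug, 18 (x) x 50 (y) x 8 mm, light; the plug is at its -y end, the body that can be gripped runs from y = -13 to +25 mm. The point is its centre, 4 mm above its underside. Its x axis is across the rack at the start (the way to grip it, over the open front and back of the slot), y along the row, z up
- pad_heatsink: the fixed black rubber pad (30 x 50 x 3 mm) in the full rack on which the heatsink lies at the start; it marks the slot the part came from and stays there. Origin: centre of its underside, 14 mm above the table (the pad's top is at 17 mm)
- pad_fan: the fixed black rubber pad (30 x 50 x 3 mm) in the full rack on which the fan lies at the start; it marks the slot the part came from and stays there. Origin: centre of its underside, 14 mm above the table (the pad's top is at 17 mm)
- pad_chip: the fixed black rubber pad (30 x 50 x 3 mm) in the full rack on which the processor chip lies at the start; it marks the slot the part came from and stays there. Origin: centre of its underside, 14 mm above the table (the pad's top is at 17 mm)
- pad_usb: the fixed black rubber pad (30 x 50 x 3 mm) in the full rack on which the memory stick lies at the start; it marks the slot the part came from and stays there. Origin: centre of its underside, 14 mm above the table (the pad's top is at 17 mm)
There are look-alikes about, which are no part of the job. Of the things shaped like the part that bears fan, the black one is meant. Leave any blue or orange look-alike of the part that bears chip alone.

How it is judged:
At the end, for the whole second after the job is handed in: Each part lies in the empty rack in the slot opposite in order to the one it came from (left end to right end and so on), its centre within 12 mm of the slot's centre along and across the rack and within 4 mm of its proper height on the pad, the same way up and within 0.15 rad of level, at rest (((y of pad_heatsink in the frame of full_rack between 0.081 and 0.111 m and y of heatsink in the frame of empty_rack between -0.108 and -0.084 m) or (y of pad_heatsink in the frame of full_rack between 0.017 and 0.047 m and y of heatsink in the frame of empty_rack between -0.044 and -0.02 m) or (y of pad_heatsink in the frame of full_rack between -0.047 and -0.017 m and y of heatsink in the frame of empty_rack between 0.02 and 0.044 m) or (y of pad_heatsink in the frame of full_rack between -0.111 and -0.081 m and y of heatsink in the frame of empty_rack between 0.084 and 0.108 m)) and x of heatsink in the frame of empty_rack between -0.012 and 0.012 m and z of heatsink in the frame of empty_rack between 0.025 and 0.033 m and angle between each of heatsink, fan, chip, usb's own z axis and vertical below 0.15 rad and linear speed of each of part_heatsink, part_fan, part_chip, part_usb below 0.02 m/s and ((y of pad_fan in the frame of full_rack between 0.081 and 0.111 m and y of fan in the frame of empty_rack between -0.108 and -0.084 m) or (y of pad_fan in the frame of full_rack between 0.017 and 0.047 m and y of fan in the frame of empty_rack between -0.044 and -0.02 m) or (y of pad_fan in the frame of full_rack between -0.047 and -0.017 m and y of fan in the frame of empty_rack between 0.02 and 0.044 m) or (y of pad_fan in the frame of full_rack between -0.111 and -0.081 m and y of fan in the frame of empty_rack between 0.084 and 0.108 m)) and x of fan in the frame of empty_rack between -0.012 and 0.012 m and z of fan in the frame of empty_rack between 0.023 and 0.031 m and ((y of pad_chip in the frame of full_rack between 0.081 and 0.111 m and y of chip in the frame of empty_rack between -0.108 and -0.084 m) or (y of pad_chip in the frame of full_rack between 0.017 and 0.047 m and y of chip in the frame of empty_rack between -0.044 and -0.02 m) or (y of pad_chip in the frame of full_rack between -0.047 and -0.017 m and y of chip in the frame of empty_rack between 0.02 and 0.044 m) or (y of pad_chip in the frame of full_rack between -0.111 and -0.081 m and y of chip in the frame of empty_rack between 0.084 and 0.108 m)) and x of chip in the frame of empty_rack between -0.012 and 0.012 m and z of chip in the frame of empty_rack between 0.016 and 0.024 m and ((y of pad_usb in the frame of full_rack between 0.081 and 0.111 m and y of usb in the frame of empty_rack between -0.108 and -0.084 m) or (y of pad_usb in the frame of full_rack between 0.017 and 0.047 m and y of usb in the frame of empty_rack between -0.044 and -0.02 m) or (y of pad_usb in the frame of full_rack between -0.047 and -0.017 m and y of usb in the frame of empty_rack between 0.02 and 0.044 m) or (y of pad_usb in the frame of full_rack between -0.111 and -0.081 m and y of usb in the frame of empty_rack between 0.084 and 0.108 m)) and x of usb in the frame of empty_rack between -0.012 and 0.012 m and z of usb in the frame of empty_rack between 0.017 and 0.025 m); the robot touches nothing.
It also fails if it takes over 88 s, if anything falls off the work surface, if the arm or the gripper's body presses on something with over 40 N, if the wrist force passes 120 N, or if a joint passes its speed limit or range.

## Working session

There is one attempt and no reset: what is moved stays moved. The work goes in short steps, Python scripts to look and compute and a tool call to move; the robot and the scene stay as the last step left them, time stands still between calls to the robot, and variables do not carry over. Pictures are saved under pics/ and viewed, at most 14 in all, crops included, and the job is handed in when it is done.

Besides the shell and the picture viewer there is one more tool, called as name(argument=value, ...) on one line, values as JSON. servo_tool: Moves the arm, as the interface text tells. Its arguments: {"type":"object","properties":{"targets":{"type":"array"},"force":{"type":"number"}},"required":["targets"]}

```bash
mkdir -p pics
cat > h.py <<'E'
import numpy as np, cv2
from bench import ctrl
def grab(n):
    c=ctrl.get_calibration(n); p,d=ctrl.grab_frame(n); return p,d,c
def world(d,c):
    h,w=d.shape; f=h/2/np.tan(np.radians(c["vertical_fov"])/2)
    v,u=np.mgrid[:h,:w]; P=np.stack([(u-c["cx"])/f*d,(v-c["cy"])/f*d,d],-1)
    return (P-np.array(c["t"]))@np.array(c["R"])
def save(p,n,s=1): cv2.imwrite("pics/"+n,cv2.resize(p[:,:,::-1],None,fx=s,fy=s,interpolation=cv2.INTER_CUBIC))
E
python3 - <<'E'
from h import *
for n in("top","scene"):
    p,d,c=grab(n); save(p,n+"0.png",1.5); np.savez(n+"0.npz",p=p,d=d,W=world(d,c)); print(c)
s=ctrl.get_state(); print(s)
E
```

```text
{'vertical_fov': 43.38593072401283, 'cx': 257.6271557239603, 'cy': 189.3144361800068, 'R': array([[-0.02736559, -0.99960384,  0.00657912],
       [-0.99439421,  0.02654933, -0.10234883],
       [ 0.10213361, -0.00934308, -0.99472681]]), 't': array([-0.1851234 ,  0.48897153,  0.85610811])}
{'vertical_fov': 47.77886730574919, 'cx': 253.93862570195498, 'cy': 189.9587625700309, 'R': array([[ 0.56917459, -0.82179498,  0.02633046],
       [-0.38544488, -0.29497199, -0.87431332],
       [ 0.72627304,  0.48748798, -0.48464723]]), 't': array([-0.44141525,  0.18470685,  0.61312032])}
{'time_s': 0.1, 'qpos': array([-9.82317940e-01,  4.07182662e-02,  8.39275139e-02, -4.33503229e-04,
       -1.61550601e+00, -3.33697205e-01]), 'dq': array([ 0.00013628, -0.00198613,  0.00238317,  0.00122508, -0.00062879,
       -0.00034548]), 'joint_torque': array([-6.48868750e-03, -3.69350159e+01,  3.48279655e+01,  6.95182711e+00,
       -4.59335366e-03, -1.03952533e-05]), 'tool_pos': array([ 0.15122265, -0.58032252,  0.23040202]), 'tcp_rot': array([-1.39860335e-04, -1.27055723e-01,  9.91895274e-01,  7.68216380e-04]), 'ft_force': array([1.00159012, 0.27803056, 0.12821537]), 'ft_torque': array([ 0.02921817, -0.04879013, -0.01412308]), 'grip_force': 0.0, 'finger_gap': 0.08532418418453985}
```

View pics/top0.png

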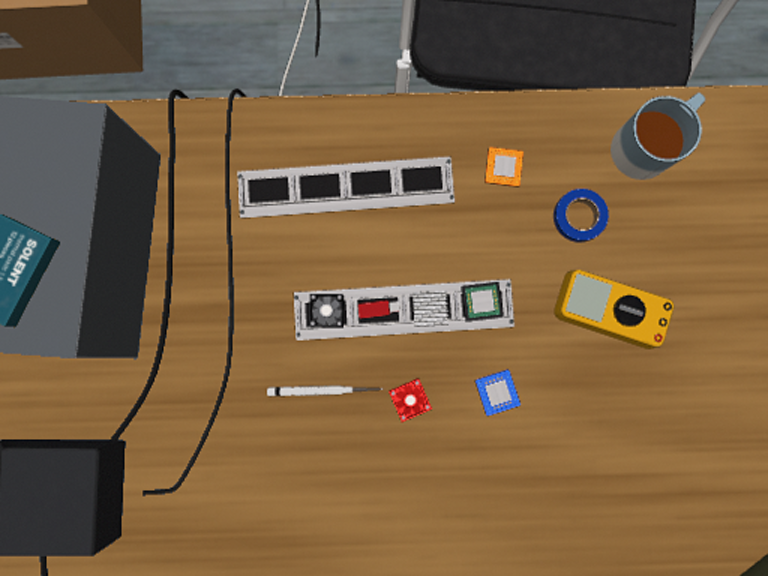

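View pics/scene0.png

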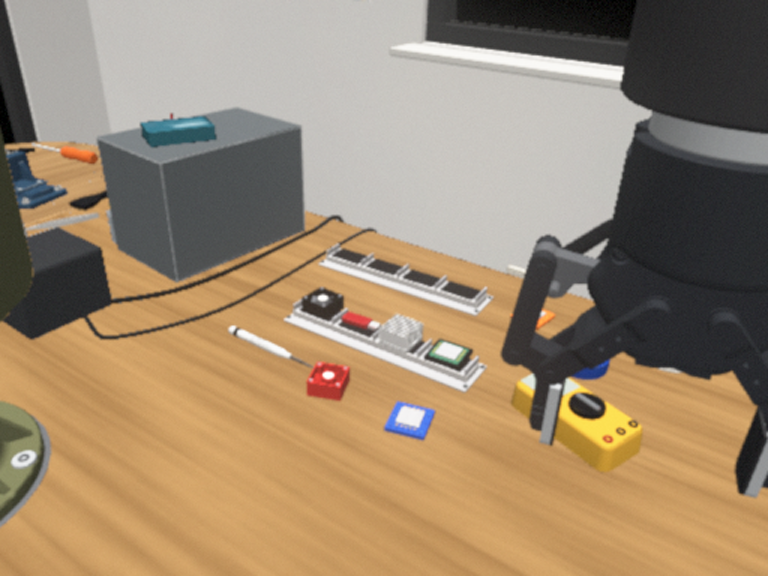

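The near rack is full and reads, left to right: black fan (325,311), red USB (378,310), heatsink (430,308), chip (482,302). The far rack at about (346,186) is empty.

- **Fans:** the black one (325,311) is meant. The red one at (410,400) is a look-alike.
- **Chips:** the one in the rack (482,302) is meant. The blue one at (497,392) and the orange one at (505,166) are look-alikes.

I'll confirm this in a crop and measure.

Run:
```python
from h import *
z=np.load("top0.npz"); p,W=z["p"],z["W"]
save(p[175:290,180:360],"crop0.png",4)
for n,(u0,u1,v0,v1) in dict(full=(190,350,183,232),empty=(155,306,100,148)).items():
    w=W[v0:v1,u0:u1].reshape(-1,3); q=p[v0:v1,u0:u1].reshape(-1,3).astype(int)
    hsv=cv2.cvtColor(p[v0:v1,u0:u1],cv2.COLOR_RGB2HSV).reshape(-1,3)
    print(n,"table z",np.median(W[150:180,320:360,2]))
    m=(w[:,2]>0.0025)&(w[:,2]<.05)&((hsv[:,1]<60)|(w[:,2]>.01))
    k=np.zeros((v1-v0,u1-u0),np.uint8); k.ravel()[m]=1
    nn,l,st,_=cv2.connectedComponentsWithStats(k); i=1+st[1:,4].argmax(); m=l.ravel()==i
    r=cv2.minAreaRect((w[m,:2]*1000).astype(np.float32)); print(r,m.sum())
    # pads/ parts
    if n=="empty":
        k=((q.max(1)<50)&(w[:,2]>.008)).reshape(v1-v0,-1).astype(np.uint8)
        nn,l,st,_=cv2.connectedComponentsWithStats(k)
        for i in range(1,nn):
            if st[i,4]>100: a=w[l.ravel()==i]; print("pad",cv2.minAreaRect((a[:,:2]*1000).astype(np.float32)),np.median(a[:,2]))
    else:
        for nm,(x,y) in dict(fan=(325,311),usb=(372,310),hs=(430,308),chip=(482,302)).items():
            zz=W[int(y/1.5)-2:int(y/1.5)+3,int(x/1.5)-2:int(x/1.5)+3]; print(nm,np.median(zz.reshape(-1,3),0))
```

```text
full table z -0.0002107616400503155
((454.29864501953125, -218.3950653076172), (59.99652099609375, 271.1872253417969), 1.9585191011428833) 4347
fan [ 0.45283854 -0.1224328   0.03488629]
usb [ 0.45373119 -0.17989219  0.02490604]
hs [ 0.4526173  -0.24908366  0.0270288 ]
chip [ 0.45928481 -0.31325953  0.02643904]
empty table z -0.0002107616400503155
((611.2178955078125, -149.5699462890625), (60.4193229675293, 271.1245422363281), 2.686837673187256) 4040
pad ((511.73858642578125, -231.6201934814453), (50.766483306884766, 245.04605102539062), 82.29212951660156) 0.01715498909953737
pad ((511.01031494140625, -188.32867431640625), (234.32122802734375, 47.275821685791016), 3.582188606262207) 0.016920723318040516
pad ((610.7833251953125, -117.9678726196289), (28.71980857849121, 47.86756134033203), 2.029587507247925) 0.01695921736932698
pad ((504.304443359375, -106.13433074951172), (272.7480773925781, 51.711002349853516), 26.45342254638672) 0.016950372962658465
```

View pics/crop0.png

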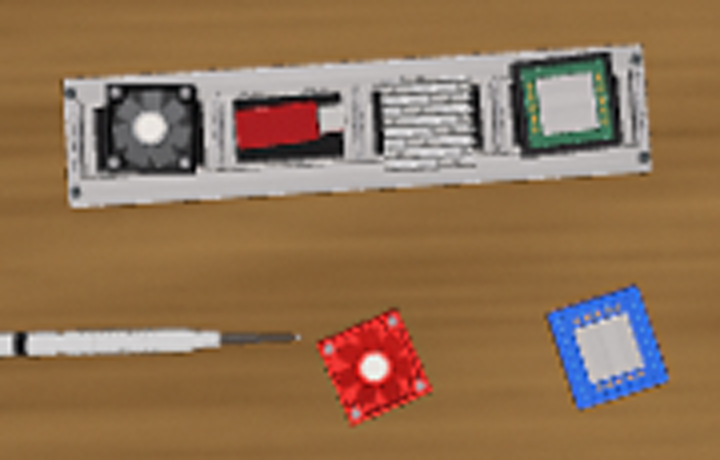

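The crop confirms it. The rack fan is black and the loose one is red. The rack chip has a black carrier, and the loose ones are blue and orange. Next I move over the full rack and look with the wrist camera.

servo_tool(targets=[[1,3.4,3.6,0,0.169],[1,3.4,3.6,0,0.169],[1,3.4,3.6,0,0.169],[1,3.4,3.6,0,0.169],[1,3.4,3.6,0,0.169],[1,3.4,3.6,0,0.169],[1,3.4,3.6,0,0.169],[1,3.4,3.6,0,0.169]])

```text
time_s: 1.1
tool_pos: [0.424, -0.2911, 0.231]
tcp_rot: [0.0, 0.722, -0.692, -0.0]
ft_force: [0.4, -0.7, 0.5]
finger_gap: 0.0856
grip_force: 0.0
```

Run:
```python
from h import *
from scipy.spatial.transform import Rotation as R
s=ctrl.get_state(); q=s["tcp_rot"]; print(s["tool_pos"],s["qpos"]); y=R.from_quat(q[[1,2,3,0]]).as_matrix(); print(y[:,1],y[:,2])
p,d,c=grab("wrist"); save(p,"w1.png",1.5); np.savez("w1.npz",p=p,d=d,W=world(d,c))
```

```text
[ 0.42403738 -0.29111245  0.2309774 ] [-2.09760768e-01 -1.88773124e-01 -1.32308919e-01 -1.85076035e-04
 -1.62760805e+00  2.51504891e-01]
[-9.99128360e-01 -4.17425041e-02  2.90596873e-04] [-3.01424165e-04  2.53089291e-04 -9.99999923e-01]
```

View pics/w1.png

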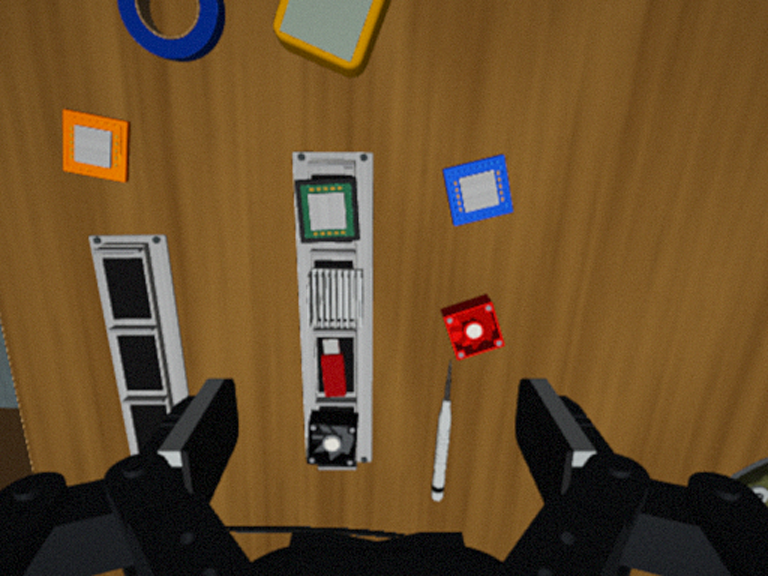

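The wrist view shows all four parts in the near rack: chip (328,211), heatsink (336,298), USB (333,366), fan (331,440). Measuring them from this view.

Run:
```python
from h import *
z=np.load("w1.npz"); p,W=z["p"],z["W"]
hsv=cv2.cvtColor(p,cv2.COLOR_RGB2HSV)
def rect(m,nm):
    a=W[m]; k=cv2.connectedComponentsWithStats(m.astype(np.uint8)); i=1+k[2][1:,4].argmax(); a=W[k[1]==i]
    print(nm,len(a),[np.round(t,1) for t in cv2.minAreaRect((a[:,:2]*1000).astype(np.float32))],np.round(a.mean(0)*1000,1),np.median(a[:,2]))
def box(u0,v0,u1,v1):
    m=np.zeros(p.shape[:2],bool); m[int(v0/1.5):int(v1/1.5),int(u0/1.5):int(u1/1.5)]=1; return m
Z=W[:,:,2]; ok=Z<.1
rect(box(285,148,380,475)&(Z>.003)&ok,"fullrack")
rect(box(285,148,380,250)&(Z>.0185)&ok&~((hsv[:,:,1]<40)&(hsv[:,:,2]>150)),"chip")
rect(box(300,190,352,238)&(hsv[:,:,1]<50)&(hsv[:,:,2]>150)&(Z>.018),"cap")
rect(box(285,263,380,330)&(Z>.028)&ok,"hs")
rect(box(300,335,360,400)&(((hsv[:,:,0]<8)|(hsv[:,:,0]>172))&(hsv[:,:,1]>130)),"usbbody")
rect(box(285,405,370,475)&(Z>.028)&ok,"fan")
for i,b in enumerate([(95,255,155,325),(110,330,165,395)]):
    rect(box(*b)&(Z>.01)&(hsv[:,:,2]<60),"pad%d"%i)
```

```text
fullrack 9364 [array([ 454.4, -218.5]), array([ 59.7, 270.3]), np.float64(2.0)] [ 453.8 -235.4   18.5] 0.021372178479862856
chip 1168 [array([ 460.4, -313.5]), array([44. , 46.2]), np.float64(5.3)] [ 460.2 -314.7   22.9] 0.022876945368783118
cap 545 [array([ 453.7, -336.7]), array([80.1, 31.4]), np.float64(72.7)] [ 460.1 -314.5   28.1] 0.02556887357644517
hs 101 [array([ 467. , -249.2]), array([ 1.5, 39.5]), np.float64(0.9)] [ 466.8 -250.3   36.8] 0.03890964780836612
usbbody 454 [array([ 447.3, -266.7]), array([209.8,  24.7]), np.float64(85.6)] [ 453.3 -183.7   26.6] 0.02482608604568236
fan 777 [array([ 453.7, -123.9]), array([41.6, 39.9]), np.float64(87.6)] [ 453.3 -124.8   33.6] 0.03423765315006635
pad0 999 [array([ 524.8, -290.9]), array([246.1,  54.9]), np.float64(26.5)] [ 614.9 -246.8   16.8] 0.01648651915897957
pad1 859 [array([ 538.1, -273.6]), array([290.2,  51.6]), np.float64(51.1)] [ 611.2 -183.5   18.1] 0.01648352480207532
```

servo_tool(targets=[[1,1.8,-1.1,0,0.025],[1,1.8,-1.1,0,0.025],[1,0,0,-4,0],[1,0,0,-4,0],[1,0,0,-4,0],[1,0,0,-3,0],[1,0,0,-2,0],[1,0,0,0,0]], force=20)

```text
time_s: 2.15
tool_pos: [0.4579, -0.3141, 0.0591]
tcp_rot: [0.001, 0.737, -0.676, -0.002]
ft_force: [0.2, -1.3, -1.0]
finger_gap: 0.0853
grip_force: 0.0
```

servo_tool(targets=[[1,0.2,0,-2.5,0],[1,0,0,-2.0,0],[1,0,0,-0.7,0],[1,0,0,0,0],[0.55,0,0,0,0],[0.4,0,0,0,0],[0.4,0,0,0,0],[0.4,0,0,0,0]], force=20)

```text
time_s: 3.15
tool_pos: [0.4617, -0.3148, 0.0101]
tcp_rot: [-0.0, 0.737, -0.676, 0.001]
ft_force: [-0.6, 0.5, 4.2]
finger_gap: 0.0435
grip_force: 20.9
```

servo_tool(targets=[[0.4,0,0,1.5,0],[0.4,0,0,2.5,0],[0.4,0,0,3,0],[0.4,2.4,4.3,1,-0.02],[0.4,2.5,4.4,0,-0.02],[0.4,2.4,4.4,0,-0.01],[0.4,2.4,4.3,0,0],[0.4,0,0,0,0]], force=20)

```text
time_s: 4.15
tool_pos: [0.5593, -0.1381, 0.0897]
tcp_rot: [-0.0, 0.721, -0.693, -0.0]
ft_force: [0.5, 0.5, -0.1]
finger_gap: 0.0436
grip_force: 20.5
```

servo_tool(targets=[[0.4,2.4,4.1,0,0],[0.4,2.4,4.2,0,0],[0.4,0,0,-2.5,0],[0.4,0,0,-2.0,0],[0.4,0,0,-1.0,0],[0.4,0,0,0,0]])

```text
time_s: 4.9
tool_pos: [0.6056, -0.0584, 0.0337]
tcp_rot: [0.001, 0.719, -0.695, -0.0]
ft_force: [0.7, 0.1, -1.3]
finger_gap: 0.0437
grip_force: 20.6
```

Run:
```python
from h import *
print(ctrl.get_state()["tool_pos"])
p,d,c=grab("top"); W=world(d,c)
p2,d2,c2=grab("wrist"); np.savez("w2.npz",p=p2,d=d2,W=world(d2,c2))
save(np.hstack([p[60:240,110:360],p2[110:290,130:380]]),"v2.png",1.6)
```

```text
[ 0.605626   -0.05843909  0.03368761]
```

View pics/v2.png

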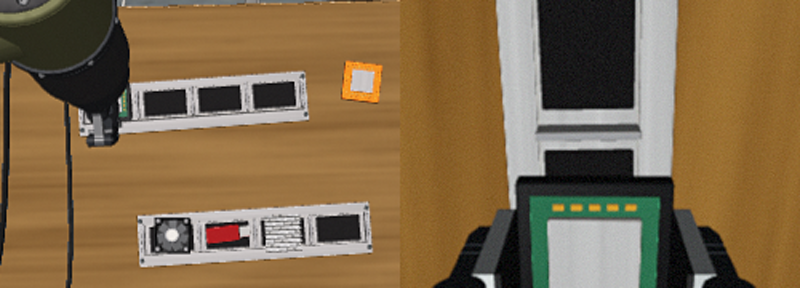

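The chip is held level and lined up with the left slot. Lowering it and letting go.

servo_tool(targets=[[0.4,0.1,0.4,-1.0,0],[0.4,0,0,-0.8,0],[0.4,0,0,-0.5,0],[0.4,0,0,0,0],[0.7,0,0,0,0],[1,0,0,0,0],[1,0,0,0,0],[1,0,0,1,0]])

```text
time_s: 6.0
tool_pos: [0.6066, -0.0537, 0.0208]
tcp_rot: [0.001, 0.72, -0.694, -0.001]
ft_force: [-0.1, -0.4, 0.2]
finger_gap: 0.0855
grip_force: 0.0
```

servo_tool(targets=[[1,0,0,3.5,0],[1,0,0,4.5,0],[1,-3.0,-3.9,0,0],[1,-3.1,-4.0,0,0],[1,-3.1,-4.0,0,0],[1,-3.0,-4.0,0,0],[1,-3.0,-3.8,0,0],[1,0,0,0,0]])

```text
time_s: 7.0
tool_pos: [0.4539, -0.2527, 0.1025]
tcp_rot: [-0.0, 0.719, -0.696, 0.001]
ft_force: [0.3, -0.8, 0.7]
finger_gap: 0.0854
grip_force: 0.0
```

```bash
cat > m.py <<'E'
from h import *
import sys
# wrist look: high points within given world box -> rect
def look(x,y,zmin,zmax,name,hw=.03):
    s=ctrl.get_state(); print("tcp",np.round(s["tool_pos"],4))
    p,d,c=grab("wrist"); W=world(d,c); np.savez(name+".npz",p=p,W=W)
    m=(abs(W[:,:,0]-x)<.04)&(abs(W[:,:,1]-y)<hw)&(W[:,:,2]>zmin)&(W[:,:,2]<zmax)&(d>0)
    a=W[m]; v,u=np.nonzero(m); print(len(a), "px",u.min(),u.max(),v.min(),v.max())
    print(cv2.minAreaRect((a[:,:2]*1000).astype(np.float32)), np.percentile(a,[2,98],axis=0).round(4))
    return p,W
E
python3 - <<'E'
from m import *
p,W=look(.4545,-.25,.028,.05,"w3")
look(.607,-.054,.0185,.035,"w3b")
save(p,"w3.png",1.2)
E
```

```text
tcp [ 0.4539 -0.2527  0.1025]
1508 px 223 282 181 241
((452.70465087890625, -249.6485137939453), (39.892330169677734, 40.499202728271484), 1.1202592849731445) [[ 0.4332 -0.2695  0.0287]
 [ 0.4723 -0.2308  0.0416]]
tcp [ 0.4548 -0.2517  0.1023]
44 px 65 81 379 383
((607.3896484375, -73.96289825439453), (14.59640884399414, 4.28084135055542), 7.706240177154541) [[ 0.6006 -0.0766  0.0212]
 [ 0.6144 -0.0722  0.023 ]]
```

View pics/w3.png

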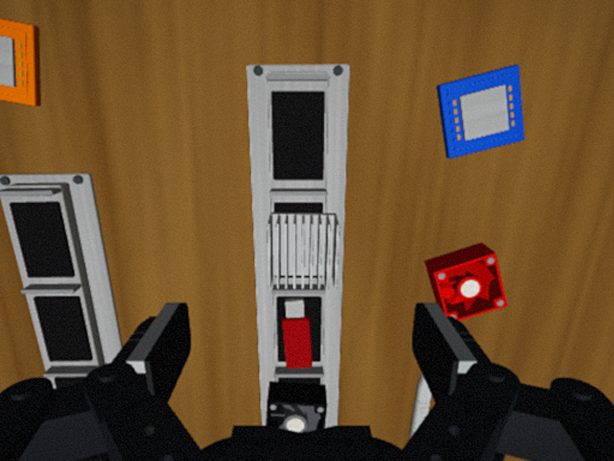

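The heatsink is at (.4527, -.2496) with its fins along the row, so the grip lands on flat fin faces. Going down to grip it.

servo_tool(targets=[[1,-0.2,0.2,-3,-0.02],[1,0,0,-3,0],[1,0,0,-2.0,0],[1,0,0,-1.0,0],[0.4,0,0,0,0],[0.35,0,0,0,0],[0.35,0,0,0,0],[0.35,0,0,0,0]], force=35)

```text
time_s: 8.1
tool_pos: [0.4541, -0.2488, 0.0125]
tcp_rot: [-0.001, 0.713, -0.701, 0.001]
ft_force: [0.4, 1.7, 3.9]
finger_gap: 0.0401
grip_force: 36.8
```

servo_tool(targets=[[0.35,0,0,2,0],[0.35,0,0,3,0],[0.35,2.5,2.2,2,0.02],[0.35,4.0,3.4,0,0],[0.35,4.1,3.4,0,0],[0.35,3.5,3.0,0,0],[0.35,1.5,1.2,0,0],[0.35,0,0,-2,0]])

```text
time_s: 9.1
tool_pos: [0.6106, -0.1161, 0.0618]
tcp_rot: [-0.001, 0.72, -0.694, 0.001]
ft_force: [0.3, -0.8, -1.4]
finger_gap: 0.0397
grip_force: 36.2
```

servo_tool(targets=[[0.35,0,0,-1.0,0],[0.35,0,0,0,0]])

```text
time_s: 9.35
tool_pos: [0.6077, -0.1175, 0.0496]
tcp_rot: [0.001, 0.719, -0.695, -0.001]
ft_force: [0.2, 1.2, -0.8]
finger_gap: 0.0398
grip_force: 36.2
```

servo_tool(targets=[[0.35,0.1,0,-1.8,0],[0.35,0,0,-1.2,0],[0.35,0,0,-0.6,0],[0.35,0,0,0,0],[0.7,0,0,0,0],[1,0,0,0,0],[1,0,0,0,0],[1,0,0,2,0]])

```text
time_s: 10.35
tool_pos: [0.6091, -0.1166, 0.0343]
tcp_rot: [0.001, 0.72, -0.694, -0.001]
ft_force: [-0.6, 0.2, 0.5]
finger_gap: 0.085
grip_force: 0.0
```

servo_tool(targets=[[1,0,0,3,0],[1,0,0,4,0],[1,-4,0,1,0],[1,-4,0,0,0],[1,-4,0,0,0],[1,-3.6,0,0,0],[1,0,-2,0,0],[1,0,0,0,0]])

```text
time_s: 11.35
tool_pos: [0.4544, -0.1373, 0.1173]
tcp_rot: [-0.001, 0.719, -0.695, 0.001]
ft_force: [0.0, -0.1, 0.4]
finger_gap: 0.0853
grip_force: 0.0
```

Run:
```python
from m import *
p,W=look(.454,-.122,.028,.05,"w4")
hsv=cv2.cvtColor(p,cv2.COLOR_RGB2HSV)
m=((hsv[:,:,0]<8)|(hsv[:,:,0]>172))&(hsv[:,:,1]>130)&(abs(W[:,:,0]-.4535)<.025)&(abs(W[:,:,1]+.187)<.03)
a=W[m]; print("usb body",len(a),cv2.minAreaRect((a[:,:2]*1000).astype(np.float32)),a[:,2].mean())
m=(W[:,:,2]>.028)&(W[:,:,2]<.05)&(abs(W[:,:,0]-.61)<.04)&(abs(W[:,:,1]+.118)<.03); a=W[m]
if len(a):print("hs",cv2.minAreaRect((a[:,:2]*1000).astype(np.float32)),a[:,2].max())
t,d,c=grab("top"); save(np.hstack([p[:,100:400],t[60:,90:390][:384] if 0 else cv2.copyMakeBorder(t[60:300,110:360],0,144,0,0,cv2.BORDER_CONSTANT)]),"w4.png",1.4)
```

```text
tcp [ 0.4544 -0.1373  0.1173]
1953 px 223 279 187 243
((453.6008605957031, -124.16735076904297), (40.57577133178711, 40.10219192504883), 87.85498809814453) [[ 0.4343 -0.1444  0.0282]
 [ 0.4729 -0.1049  0.0375]]
usb body 1342 ((454.52728271484375, -189.3138885498047), (19.43513298034668, 54.394248962402344), 5.196420192718506) 0.029475907147218778
hs ((609.5069580078125, -117.62528991699219), (41.67766189575195, 40.948974609375), 1.3718290328979492) 0.04267060215031228
```

View pics/w4.png

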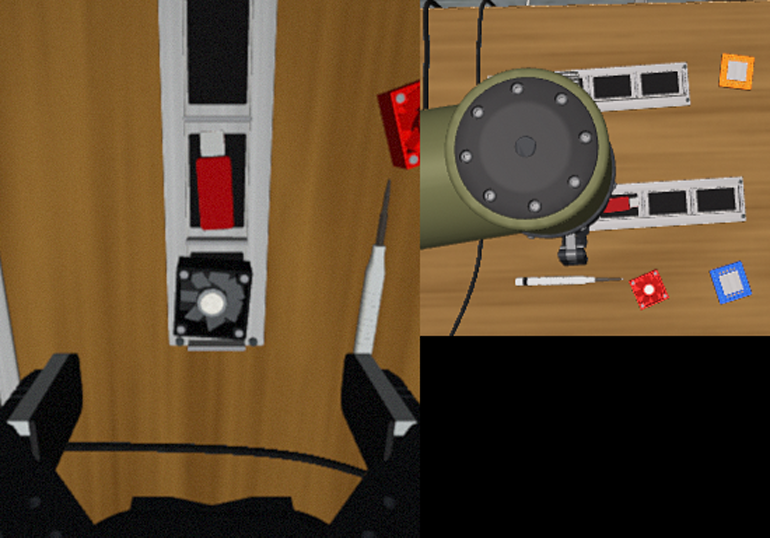

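The heatsink sits in its slot at (.6095, -.1176). In the left half of the picture the fan is at about (212,300), the USB at (214,180), and both are free to grip. Next is the fan.

servo_tool(targets=[[1,-0.1,1.3,-2.5,-0.04],[1,0,0,-3.5,-0.035],[1,0,0,-3,0],[1,0,0,-1.5,0],[0.4,0,0,0,0],[0.35,0,0,0,0],[0.35,0,0,0,0],[0.35,0,0,0,0]], force=20)

```text
time_s: 12.45
tool_pos: [0.4542, -0.1236, 0.0118]
tcp_rot: [0.001, -0.693, 0.721, -0.001]
ft_force: [-1.8, 0.8, 6.7]
finger_gap: 0.0394
grip_force: 21.7
```

servo_tool(targets=[[0.35,0,0,2,0],[0.35,0,0,3,0],[0.35,2.5,-2.0,2,0.04],[0.35,4.0,-3.1,0,0.035],[0.35,4.1,-3.1,0,0],[0.35,3.9,-2.8,0,0],[0.35,1.5,-1.1,0,0],[0.35,0,0,-3,0]])

```text
time_s: 13.45
tool_pos: [0.6155, -0.2461, 0.0518]
tcp_rot: [-0.001, 0.719, -0.695, 0.002]
ft_force: [0.5, 0.4, -0.5]
finger_gap: 0.0395
grip_force: 21.0
```

servo_tool(targets=[[0.35,0,0,-1.0,0],[0.35,0,0,0,0]])

```text
time_s: 13.7
tool_pos: [0.6126, -0.2445, 0.0396]
tcp_rot: [0.001, 0.72, -0.694, -0.001]
ft_force: [-0.6, 0.6, 0.2]
finger_gap: 0.0394
grip_force: 21.0
```

servo_tool(targets=[[0.35,0.1,0,-1.4,0],[0.35,0,0,-0.8,0],[0.35,0,0,-0.5,0],[0.35,0,0,0,0],[0.7,0,0,0,0],[1,0,0,0,0],[1,0,0,0,0],[1,0,0,2,0]])

```text
time_s: 14.7
tool_pos: [0.613, -0.2443, 0.0321]
tcp_rot: [0.001, 0.72, -0.694, -0.002]
ft_force: [0.2, -0.5, -0.0]
finger_gap: 0.0854
grip_force: 0.0
```

servo_tool(targets=[[1,0,0,3,0],[1,0,0,4,0],[1,-4,1,1,0.01],[1,-4,1,0,0.02],[1,-4,1,0,0.02],[1,-4,1,0,0],[1,0,1,0,0],[1,0,0,0,0]])

```text
time_s: 15.7
tool_pos: [0.4551, -0.1943, 0.115]
tcp_rot: [-0.001, 0.737, -0.676, 0.001]
ft_force: [0.5, -0.3, -0.7]
finger_gap: 0.0854
grip_force: 0.0
```

Run:
```python
from m import *
p,W=look(.4545,-.19,.0195,.035,"w5",.029)
hsv=cv2.cvtColor(p,cv2.COLOR_RGB2HSV)
m=((hsv[:,:,0]<8)|(hsv[:,:,0]>172))&(hsv[:,:,1]>130)&(abs(W[:,:,0]-.4535)<.025)&(abs(W[:,:,1]+.187)<.03)
a=W[m]; print("usb body",len(a),cv2.minAreaRect((a[:,:2]*1000).astype(np.float32)),np.percentile(a,[2,98],axis=0))
m=(W[:,:,2]>.028)&(W[:,:,2]<.05)&(abs(W[:,:,0]-.615)<.04)&(abs(W[:,:,1]+.2455)<.03); a=W[m]
if len(a):print("fan",cv2.minAreaRect((a[:,:2]*1000).astype(np.float32)),a[:,2].max())
```

```text
tcp [ 0.4551 -0.1943  0.115 ]
1426 px 232 276 163 234
((454.3887023925781, -190.4272003173828), (57.04927444458008, 33.08606719970703), 89.94100189208984) [[ 0.4446 -0.2186  0.0216]
 [ 0.4656 -0.164   0.0261]]
usb body 1138 ((452.3547058105469, -187.17750549316406), (47.999393463134766, 49.49660110473633), 5.209724426269531) [[ 0.44356283 -0.20551715  0.0164302 ]
 [ 0.46421005 -0.1642739   0.19492147]]
fan ((612.88037109375, -244.8784637451172), (40.63294219970703, 40.11918258666992), 2.4756689071655273) 0.0389746625013266
```

The fan is placed at (.613, -.245). Next is the USB. I'll grip the body at about (.454, -.184), staying just above the pad.

servo_tool(targets=[[1,-0.1,1.0,-2.5,0],[1,0,0,-3.5,0],[0.6,0,0,-2,0],[0.6,0,0,-1,0],[0.6,0,0,-0.3,0],[0.6,0,0,0,0]])

```text
time_s: 16.5
tool_pos: [0.4538, -0.1848, 0.0209]
tcp_rot: [-0.0, 0.737, -0.676, 0.0]
ft_force: [-0.4, 0.0, -0.6]
finger_gap: 0.0516
grip_force: 0.0
```

Run:
```python
from h import *
for i in range(3): print(ctrl.get_state()["tool_pos"]); p,d,c=grab("wrist")
save(p[150:384,100:420],"w6.png",2)
```

```text
[ 0.45381124 -0.18477287  0.02091921]
[ 0.45390537 -0.1847667   0.02116629]
[ 0.45389067 -0.18473178  0.02121291]
```

View pics/w6.png

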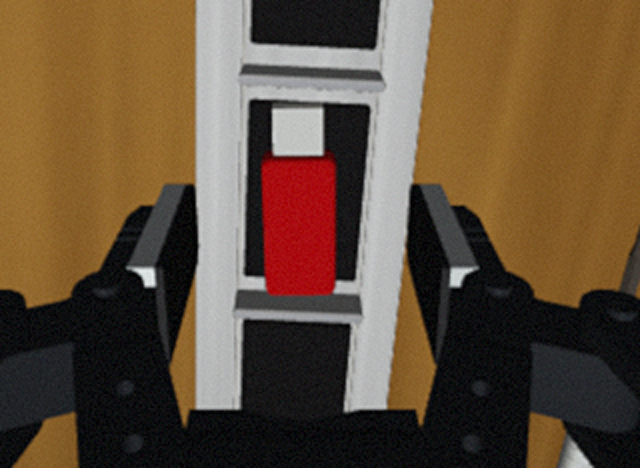

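The red body (300,225) is centred between the fingers and clear of the dividers. Closing.

servo_tool(targets=[[0.6,0,0,-0.1,0],[0.4,0,0,0,0],[0.25,0,0,0,0],[0.1,0,0,0,0],[0.1,0,0,0,0],[0.1,0,0,0,0],[0.1,0,0,0,0]], force=20)

```text
time_s: 17.52
tool_pos: [0.4534, -0.1846, 0.0194]
tcp_rot: [0.0, 0.737, -0.676, 0.0]
ft_force: [0.1, 0.4, 1.7]
finger_gap: 0.0172
grip_force: 22.2
```

servo_tool(targets=[[0.1,0,0,2,0],[0.1,0,0,3,0],[0.1,2.5,0,2,-0.025],[0.1,4.0,0.4,0,-0.025],[0.1,4.0,0.4,0,0],[0.1,3.9,0,0,0],[0.1,1.5,0,0,0],[0.1,0,0,-3,0]])

```text
time_s: 18.52
tool_pos: [0.6146, -0.1768, 0.0606]
tcp_rot: [-0.001, 0.72, -0.694, 0.002]
ft_force: [1.1, -0.0, -0.7]
finger_gap: 0.0171
grip_force: 22.0
```

servo_tool(targets=[[0.1,0,0,-1.0,0],[0.1,0,0,0,0],[0.1,0,0,0,0]])

```text
time_s: 18.9
tool_pos: [0.6127, -0.1768, 0.0507]
tcp_rot: [-0.0, 0.72, -0.694, 0.001]
ft_force: [-0.3, 0.1, 0.4]
finger_gap: 0.0168
grip_force: 22.0
```

Run:
```python
from h import *
p,d,c=grab("wrist"); print(ctrl.get_state()["tool_pos"])
save(p[100:384,100:420],"w7.png",1.8)
```

```text
[ 0.61285231 -0.17677288  0.05081182]
```

View pics/w7.png

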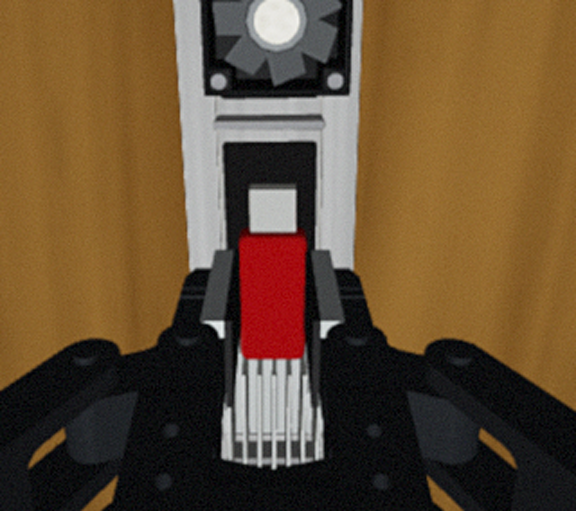

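The USB is held straight over its pad, between the fan and the heatsink. Lowering and releasing.

servo_tool(targets=[[0.1,0,0,-1.5,0],[0.1,0,0,-1.0,0],[0.1,0,0,-0.6,0],[0.1,0,0,0,0],[0.3,0,0,0,0],[0.5,0,0,0,0],[0.6,0,0,0,0],[0.6,0,0,2,0]])

```text
time_s: 19.95
tool_pos: [0.6109, -0.1765, 0.0369]
tcp_rot: [0.001, 0.72, -0.694, -0.002]
ft_force: [0.7, 0.0, 0.7]
finger_gap: 0.0511
grip_force: 0.0
```

servo_tool(targets=[[0.7,0,0,3,0],[0.8,0,0,4,0],[1,-4,-2,2,0],[1,-4,-3,0,0],[1,-4,-4,0,0],[1,-4,-4,0,0],[1,-4,-4,0,0],[1,0,0,0,0]])

```text
time_s: 20.95
tool_pos: [0.4103, -0.349, 0.1305]
tcp_rot: [-0.0, 0.718, -0.696, 0.001]
ft_force: [0.0, -0.5, 0.2]
finger_gap: 0.0855
grip_force: 0.0
```

Run:
```python
from h import *
p,d,c=grab("top"); W=world(d,c); hsv=cv2.cvtColor(p,cv2.COLOR_RGB2HSV)
o=np.array([.6112,-.1496]); t=.038; A=np.array([[np.cos(t),np.sin(t)],[-np.sin(t),np.cos(t)]])
L=(W[:,:,:2]-o)@A.T
for n,y,z in(("chip",.096,.0195),("hs",.032,.03),("usb",-.032,.0205),("fan",-.096,.03)):
    m=(abs(L[:,:,0])<.03)&(abs(L[:,:,1]-y)<.028)&(W[:,:,2]>z)&(W[:,:,2]<.06)
    a=L[m]; r=cv2.minAreaRect((a*1000).astype(np.float32)); print(n,[np.round(x,1) for x in r],np.percentile(W[m][:,2],[10,50,90]).round(4))
s=ctrl.get_state(); print(s["tool_pos"],s["time_s"])
save(p[80:260,140:360],"top9.png",3)
```

```text
Traceback (most recent call last):
IndexError: index -1 is out of bounds for axis 0 with size 0
```

The arm probably still blocks the top view, so I'll move it farther to the right and look again.

servo_tool(targets=[[1,-1,-3,3,0],[1,-2,-4,3,0],[1,-2,-4,3,0],[1,-3,-4,0,0],[1,-3,-4,0,0],[1,-3,-4,0,0],[1,0,0,0,0],[1,0,0,0,0]])

```text
time_s: 22.0
tool_pos: [0.2731, -0.5763, 0.2186]
tcp_rot: [0.0, 0.72, -0.694, 0.0]
ft_force: [-0.1, -0.6, 0.2]
finger_gap: 0.0854
grip_force: 0.0
```

Run:
```python
from h import *
p,d,c=grab("top"); W=world(d,c)
save(p[80:260,140:360],"top9.png",3)
o=np.array([.6112,-.1496]); t=.038; A=np.array([[np.cos(t),np.sin(t)],[-np.sin(t),np.cos(t)]])
L=(W[:,:,:2]-o)@A.T
for n,y,z in(("chip",.096,.0195),("hs",.032,.03),("usb",-.032,.0205),("fan",-.096,.03)):
    m=(abs(L[:,:,0])<.03)&(abs(L[:,:,1]-y)<.028)&(W[:,:,2]>z)&(W[:,:,2]<.06)
    if not m.any(): print(n,"hidden"); continue
    a=L[m]; r=cv2.minAreaRect((a*1000).astype(np.float32)); print(n,[np.round(x,1) for x in r],np.percentile(W[m][:,2],[10,50,90]).round(4))
s=ctrl.get_state(); print(s["tool_pos"],s["time_s"])
```

```text
chip [array([-1.1, 96.6]), array([44.8, 45.9]), np.float64(0.1)] [0.0215 0.024  0.0268]
hs [array([-0.3, 31.7]), array([39.6, 41.5]), np.float64(90.0)] [0.0316 0.0379 0.0419]
usb [array([ -2.7, -29.5]), array([50.3, 20.5]), np.float64(85.0)] [0.0225 0.0249 0.027 ]
fan [array([ -1.9, -95.5]), array([40. , 40.5]), np.float64(90.0)] [0.0317 0.0354 0.038 ]
[ 0.273368   -0.57605965  0.21875803] 22.05
```

View pics/top9.png

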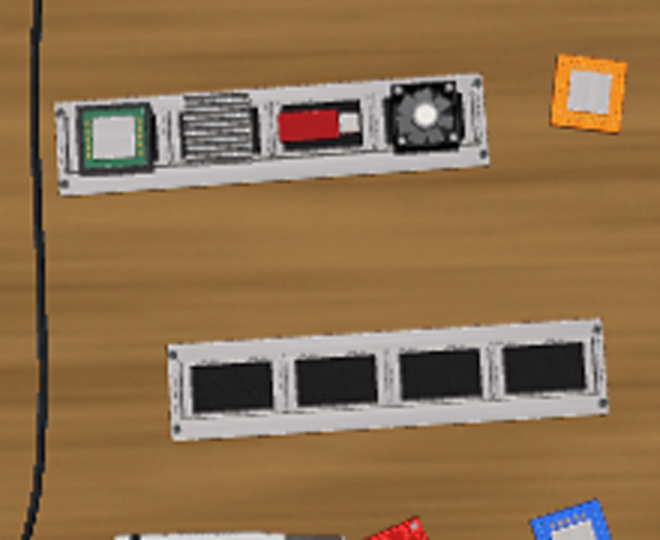

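All four parts lie flat in reverse order, each within 3 mm of its slot centre, and the arm is clear. Handing in.

```bash
python3 -c "
from bench import ctrl
print(ctrl.hand_in())"
```

```text
the job is handed in; nothing more can be done
None
```

All four parts are in the far rack in reverse order (left to right: chip, heatsink, USB, fan), flat, each measured within about 4 mm of its slot centre; the job was handed in at about 22 s, and no verdict was returned.

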